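# Stand up the slide drying frame

### The arm

A 7-joint arm with a two-finger parallel gripper is mounted at the origin on a cart in front of the work surface, level with it; the furniture and walls round the work are solid. World frame = base frame: x ahead of the robot, y to its left, z up, the work surface at z = 0. Lengths are in m, angles in degrees, forces in N, time in s.
With the tool pointing down it reaches from about 0.425 to 0.875 m from the base axis. Payload 4.7 kg.
Tool frame: the origin (TCP) lies on the centre line of the jaws, within the pads' length; the fingertips stand ahead of it and the grasp point (between the pads) lies 2 mm behind it (env.tip_reach is the x of the fingertips in the tool frame, in m); x points along the fingers, z is the direction in which the jaws open and shut, and the axes are right-handed (so a half turn about x gives the same grasp; the last joint's range is limited). The gripper opens to 87 mm and grips with 3 to 60 N. Pads are 19 mm wide; open, the fingers measure 117 mm over their backs; the gripper's body (75 mm by 190 mm) begins 51 mm behind the grasp point.
Start: joints at [65.208, 18.392, -4.016, 83.108, 1.295, 78.541, -3.26], TCP at [0.281, -0.586, 0.24] pointing down, gripper open.
Joint ranges: [-163.93, 163.93], [-17.29, 119.83], [-79.2, 71.16], [3.27, 140.29], [-89.18, 269.18], [5.43, 117.66], [-154.24, 154.24]. Speed limits (degrees/s): [147.25, 147.25, 180, 180, 180, 180, 180].

### API

Orientations are given as [roll, pitch, yaw] about the fixed x, y, z axes, in that order (R = Rz(yaw) Ry(pitch) Rx(roll)).
In Python, from cell import telemetry, optics, env, models gives the robot as it stands.
- The arm moves only by the shell command python3 -m pendant 'ROWS' [FORCE]. ROWS is JSON, a list of rows, each a list of 3 entries, a list of its own where there are three numbers: the finger opening in mm, from 0 to 87, then the shift along the tool's x, y, z in mm, then the turn, a rotation vector about the tool's x, y, z in rad. A call has 1 to 10 rows; each row is the pose to reach, as a shift and turn from the pose commanded when the call began, along the tool's axes at that moment; what a row does not reach only later rows make up. A row lasts 1/12 s, in which the tool goes at most 41.7 mm and 7.16 degrees, less where a joint would pass 70% of its speed; a pose out of reach is approached as far as the arm can. A call with a gripper value outside its range is refused whole. The fingers move at their own pace and stop on an object; FORCE is the grip in N (left out, the last holds). Time passes only in rows, so rows that repeat a pose let the fingers close. It gives the time, the measured TCP pose, the force and the opening at its end, in the units of the state.
- telemetry.get_obs(): the state, without advancing time (a new reading comes with each control period).
- optics.read_camera(name): name is "side" or "top" or "wrist"; returns a dict with "image" (480x640x3 uint8, blue, green, red), "range_z" (480x640 float32, m along the optical axis (not along the pixel's ray), 0 where there is no reading), "fx", "fy", "cx", "cy" (pixels), "cam_to_world" (4x4, takes a point from camera to world coordinates). Camera axes: x right, y up, looking along -z (the intrinsics and any distortion apply to the point x, -y, -z); pixel columns grow to the right and rows downward; lengths in m; the calibration is good to about 2 mm. A picture is of the moment at which its call begins.
- env.sign_off(): hands the job in, once; it reports no verdict.
Trained networks look in the newest picture that a camera, given by its name, has taken for a name from the list of things; names that differ only in an ending like _2 or _b are one class to them, and where a whole thing is asked for, a point or a joint stands for the part that bears it (a point fixed in the world has none). Each returns a list of dicts, best first, with "confidence" (0 to 1); they miss things now and then, are a little off and sometimes report something else, mostly with a low value. They report only what shows in the picture. A call takes as long as a camera call.
- models.masks_of(camera, label): "pixels" (480x640 bool, what is visible of it) and "extent" ([left, top, right, bottom] as shares, 0 to 1, of the picture: columns of its width, rows of its height, round what is visible of it).
- models.landmark_of(camera, label): "centre" ([row, column] as shares, 0 to 1, of the picture: columns of its width, rows of its height: a listed point, or the origin of a listed thing).
The state is a dict: "time_s": time; "qpos": joint angles; "joint_velocities": joint speeds; "effort": joint torques, N m; "tool_pos": TCP position; "tool_rot": TCP orientation; "force": force on the tool from outside, world axes, zero at the start; "wrist_torque": the same for the moment, N m; "grip_width": finger opening in m.
Only numpy, scipy, OpenCV 4.12 (cv2) and the standard library are available. Lean on these libraries where they do the work, as an engineer would, in place of code of your own. Each camera call takes 0.05 s, during which the arm holds its last target.

### The job

The slide drying frame lies on its front on the wooden work board with its orange prop leg swung out to the side. First flip the leg down past its dead centre so that it snaps against its stop and points towards the foot; then raise the frame about where it lies until it stands on its foot tube, and hold it plumb upright, not leaning over on the leg, so that I can clamp the foot. Finish while still gripping it, and leave the things standing nearby alone.

Things in the scene. Friction and masses are not known exactly. Their poses are not given: they have to be found in the camera images.
- board: Fixed wooden work board, 420 (x) x 295 (y) x 25 mm, on the bench under the frame; origin at its underside's centre, its top 25 mm above the bench. Everything is done on it.
- frame: Open frame, lying, top away from robot; 120 wide, 227 long, ~0.5 kg. Origin: hub axis, mid-plane, 10 mm above the board when lying. +x foot to top (up when plumb), +y width, +z out of the back, the leg's side (up when lying). Foot tube: 20 dia, along y at x=-115; top tube alike at x=55; side tubes 12 dia at y=+-50. The round foot gives no balance: unheld, it falls flat or onto the leg.
- frame_foot (a point): Centre of the foot tube, on its axis: 10 mm above the work board, both lying and standing.
- frame_tab (a point): Centre of the blue grip tab on top of the frame, 198 mm from the foot axis along the frame's x. The tab is a flat plate 30 mm wide (y) and 12 mm thick (z; 4 to 16 mm above the board when lying), standing 37 mm above the top tube (x = 65 to 102 mm).
- leg_hub (a point): Where the leg's axis (parallel to the frame's z, through its origin) enters the hub: 18 mm out of the mid-plane. The hub cap is 24 mm in diameter and 17 mm high.
- leg_tip (a point): Centre of the leg's round black rubber tip (14 mm dia). The leg is a straight orange bar of 10 mm dia from the hub axis, 24 mm out of the frame's mid-plane, to this tip, 104 mm from the hub axis and 88 mm out of the mid-plane; it keeps that slope as it swings. Leg down: the tip clears the board by 14 mm when the frame is plumb; resting on the leg, the frame leans 9 degrees and stands by itself.
- leg (a joint): Swing of the leg, rad, anticlockwise seen from the leg's side (from above while lying). 0: stowed, to the frame's +y side, 10 degrees towards the top. 1.85: down at its stop, pointing to the foot, 6 degrees past straight. An over-centre spring (dead centre 0.92, up to 0.05 N m) drives it back to 0 below the centre and on to 1.85 beyond it.
- petri_dish: Small covered round dish, 64 mm across, 17 mm high, bystander; origin at its underside's centre.
- oil_bottle: Small white bottle with red cap, 38 mm diameter, 105 mm high, bystander; origin at its underside's centre.
- slide_box: Light grey hinged slide box, 100 x 86 x 36 mm, bystander; origin at its underside's centre.
- case: Flat white slide mailer, 24 x 66 x 15 mm, bystander; origin at its underside's centre.

How it is judged (in metres and radians):
On the way, in this order (a step that is already met when the one before it is completed fails the run):
1. the leg is flipped over centre against its stop (value of joint leg above 1.75 rad), for 0.2 s.
2. the frame is raised near upright with its foot on the board (angle between frame's own x axis and vertical below 0.3 rad and height (world z) of frame_foot below 0.043 m), for 0.2 s.
At the end, for the whole second after the job is handed in: The leg is down (over 1.75 rad); the frame is plumb within 0.09 rad (5 degrees), its foot tube on the board (axis less than 16 mm above it, at most 100 mm from where it lay), at rest, and gripped by the fingers with more than 2 N (angle between frame's own x axis and vertical below 0.09 rad and height (world z) of frame_foot below 0.041 m and distance of frame_foot from where it was at the start of the episode below 0.1 m and value of joint leg above 1.75 rad and contact force between frame and the fingers above 2 N and height (world z) of frame_tab above 0.215 m and linear speed of frame below 0.03 m/s); the arm keeps its last pose, push and grip.
It fails at once if the petri dish is moved more than 30 mm (distance of petri_dish from where it was at the start of the episode above 0.03 m).
It fails at once if the oil bottle is moved more than 30 mm (distance of oil_bottle from where it was at the start of the episode above 0.03 m).
It fails at once if the slide box is moved more than 30 mm (distance of slide_box from where it was at the start of the episode above 0.03 m).
It fails at once if the white case is moved more than 30 mm (distance of case from where it was at the start of the episode above 0.03 m).
It also fails if it takes over 72 s, if anything falls off the work surface, if the arm or the gripper's body presses on something with over 40 N, if the wrist force passes 120 N, or if a joint passes its speed limit or range.

## Working session

There is one attempt and no reset: what is moved stays moved. The work goes in short steps, Python scripts to look and compute and a shell command to move; the robot and the scene stay as the last step left them, time stands still between calls to the robot, and variables do not carry over. Pictures are saved under pics/ and viewed, and the job is handed in when it is done.

```bash
ls; mkdir -p pics; python3 - <<'E'
from cell import telemetry, optics, env, models
import cv2
print(telemetry.get_obs(), env.tip_reach)
for c in ["side","top","wrist"]:
    d=optics.read_camera(c); cv2.imwrite(f"pics/{c}0.png",d["image"])
    print(c,d["fx"],d["cx"],d["cy"],d["cam_to_world"].round(3).tolist(),[k for k in d])
E
```

```text
pics
{'time_s': 0.0, 'qpos': array([65.20758824, 18.43887126, -4.01466297, 83.17640781,  1.29300989,
       78.53954381, -3.26142223]), 'joint_velocities': array([ 0.02902119, -0.01522421,  0.02594549,  0.03387527, -0.00547535,
       -0.04467928, -0.0023648 ]), 'effort': array([-8.96834881e-04, -4.91289639e+01, -4.04193560e-01, -3.12528169e+01,
       -6.37866464e-02,  4.37572156e-02,  1.57159648e-04]), 'tool_pos': array([ 0.28058878, -0.58573484,  0.23845029]), 'tool_rot': array([-177.85688849,   89.89022965,  117.74266253]), 'force': array([ 0.44629448, -0.55556175, -0.53878978]), 'wrist_torque': array([-0.03104183,  0.06799959,  0.01836191]), 'grip_width': 0.08723859525074681} 0.017
side 473.85571769955544 319.0826211698788 237.2159738870933 [[-0.849, 0.25, -0.465, 0.02], [-0.527, -0.363, 0.768, 0.791], [0.023, 0.897, 0.44, 0.607], [0.0, 0.0, 0.0, 1.0]] ['image', 'range_z', 'fx', 'fy', 'cx', 'cy', 'cam_to_world']
top 446.962564668922 324.58581926748246 239.30319425103693 [[0.024, 0.999, -0.041, 0.495], [-1.0, 0.024, 0.006, -0.071], [0.007, 0.041, 0.999, 1.172], [0.0, 0.0, 0.0, 1.0]] ['image', 'range_z', 'fx', 'fy', 'cx', 'cy', 'cam_to_world']
wrist 348.3770232462001 317.78201233767913 242.78241205748535 [[0.433, 0.863, 0.259, 0.352], [-0.901, 0.415, 0.123, -0.552], [-0.002, -0.287, 0.958, 0.382], [0.0, 0.0, 0.0, 1.0]] ['image', 'range_z', 'fx', 'fy', 'cx', 'cy', 'cam_to_world']
```

View pics/side0.png

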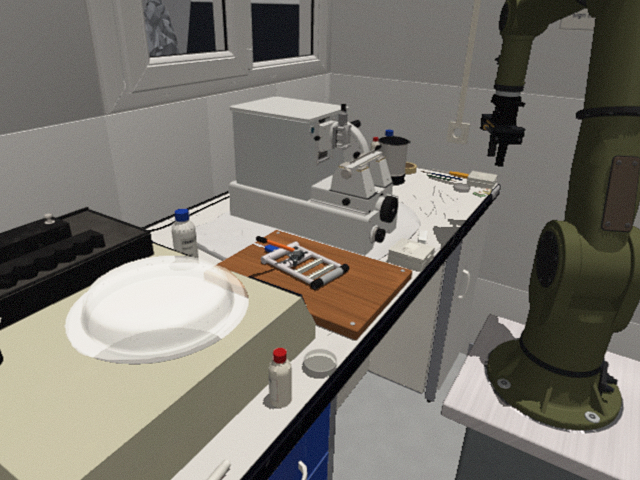

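View pics/top0.png

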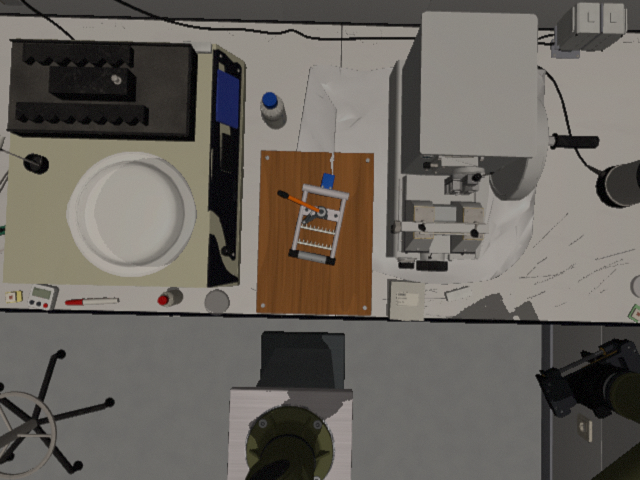

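```bash
cat > h.py <<'E'
from cell import telemetry, optics, env, models
import cv2, numpy as np
from scipy.spatial.transform import Rotation as Ro
def ray(d,u,v):
    # world ray through pixel
    T=d["cam_to_world"]; r=np.array([(u-d["cx"])/d["fx"],-(v-d["cy"])/d["fy"],-1.0])
    return T[:3,3],T[:3,:3]@r
def at_z(d,u,v,z):
    o,r=ray(d,u,v); return o+r*(z-o[2])/r[2]
def depth(d,u,v,k=2):
    o,r=ray(d,u,v); p=d["range_z"][int(v)-k:int(v)+k+1,int(u)-k:int(u)+k+1]; p=p[p>0]
    return o+r*np.median(p) if len(p) else None
def proj(d,p):
    T=d["cam_to_world"]; c=T[:3,:3].T@(np.asarray(p)-T[:3,3]); return d["cx"]+d["fx"]*c[0]/-c[2], d["cy"]+d["fy"]*c[1]/c[2]
def tri(d1,a,d2,b):
    o1,r1=ray(d1,*a);o2,r2=ray(d2,*b)
    A=np.stack([r1,-r2],1);s=np.linalg.lstsq(A,o2-o1,rcond=None)[0]
    p=o1+r1*s[0];q=o2+r2*s[1]; return (p+q)/2,np.linalg.norm(p-q)
def lm(c,l):
    r=models.landmark_of(c,l); return [(round(x["confidence"],2),x["centre"][1]*640,x["centre"][0]*480) for x in r[:2]]
E
python3 - <<'E'
from h import *
d={}
for c in ["side","top"]:
    d[c]=optics.read_camera(c)
print(d["top"].get("dist"))
for l in ["board","frame","frame_foot","frame_tab","leg_hub","leg_tip","petri_dish","oil_bottle","slide_box","case"]:
    r={c:lm(c,l) for c in d}
    for c in d:
        for q in r[c]: print(l,c,np.round(q,2).tolist(),depth(d[c],q[1],q[2]))
    if all(r.values()): print("   TRI",tri(d["side"],r["side"][0][1:],d["top"],r["top"][0][1:]))
E
```

```text
None
board side [0.66, 309.7, 278.3] [ 0.52404706 -0.00467252  0.03903135]
board top [0.57, 312.19, 230.69] [ 0.56342161 -0.0450451   0.02880368]
board top [0.52, 457.22, 293.18] [ 0.41157903 -0.42348672  0.01424555]
   TRI (array([ 0.5590996 , -0.04783128,  0.00626532]), np.float64(0.013068136498486352))
frame side [0.72, 295.62, 255.22] [ 0.59939536 -0.05717493  0.0533044 ]
frame side [0.2, 271.49, 248.11] [ 0.68646831 -0.07425122  0.04003163]
frame top [0.8, 320.19, 212.21] [ 0.60737946 -0.06459449  0.06846303]
frame top [0.35, 315.01, 231.41] [ 0.56183849 -0.0522761   0.02726663]
   TRI (array([ 0.60770512, -0.0655906 ,  0.04727096]), np.float64(0.004251301457914746))
frame_foot side [0.89, 327.49, 277.92] [ 0.49047644 -0.02865389  0.03942889]
frame_foot top [0.57, 310.21, 257.52] [ 0.49466235 -0.04206878  0.04392817]
   TRI (array([ 0.49591426, -0.04103846,  0.03132311]), np.float64(0.0028969553436605316))
frame_tab side [0.62, 273.47, 248.59] [ 0.68163077 -0.07627283  0.03919061]
frame_tab side [0.2, 280.0, 398.4] [0.37207131 0.3204618  0.02233701]
frame_tab top [0.89, 326.21, 
[... 967 characters left out ...]
231033]
oil_bottle top [0.88, 175.68, 299.18] [0.38409157 0.28672457 0.06146267]
   TRI (array([0.380992  , 0.30642887, 0.0054272 ]), np.float64(0.006034575232895875))
slide_box side [0.62, 410.88, 260.5] [ 0.37160622 -0.24910949  0.02169532]
slide_box top [0.96, 403.01, 300.1] [ 0.3924651  -0.2796305   0.03533863]
   TRI (array([ 0.38699231, -0.28727057, -0.00069433]), np.float64(0.00479519091010615))
case side [0.7, 318.4, 366.72] [0.36498532 0.2115004  0.01272124]
case side [0.64, 425.09, 240.91] [ 0.38944186 -0.4041029   0.00902008]
case top [0.5, 456.51, 292.22] [ 0.41396655 -0.42181546  0.01364859]
   TRI (array([ 0.52169714, -0.41307276, -0.44303381]), np.float64(0.39261761131875245))
```

```bash
python3 - <<'E'
from h import *
o=telemetry.get_obs(); R=Ro.from_euler('xyz',o["tool_rot"],degrees=True).as_matrix(); print(R.round(3))
w=optics.read_camera("wrist"); T=w["cam_to_world"]; print("cam in tool",R.T@(T[:3,3]-o["tool_pos"]), (R.T@T[:3,:3]).round(2).tolist())
d=optics.read_camera("top")
Tm=d["cam_to_world"];v,u=np.mgrid[0:480,0:640];z=d["range_z"]
P=np.stack([(u-d["cx"])/d["fx"]*z,-(v-d["cy"])/d["fy"]*z,-z],-1)@Tm[:3,:3].T+Tm[:3,3]
m=z>0
for x0 in np.arange(0.3,1.0,0.05):
    row=[]
    for y0 in np.arange(0.4,-0.75,-0.05):
        k=m&(abs(P[...,0]-x0)<.025)&(abs(P[...,1]-y0)<.025)
        row.append(int(1000*P[...,2][k].max()) if k.any() else -1)
    print(round(x0,2),row)
E
```

```text
[[ 0.     0.902  0.432]
 [-0.     0.432 -0.902]
 [-1.    -0.     0.   ]]
cam in tool [-0.14380974  0.07868102  0.00052388] [[-0.0, 0.29, -0.96], [0.0, 0.96, 0.29], [1.0, -0.0, -0.0]]
0.3 [-1, -121, -1, -1, -1, -1, -1, -1, -1, -1, -1, -1, -1, -1, -1, -1, -1, -1, 337, 499, 462, 338, -1]
0.35 [4, 4, 84, 18, 21, 19, 30, 30, 31, 30, 30, 31, 28, 40, 41, 39, 4, 5, 7, 4, 336, 338, 4]
0.4 [139, 139, 138, 137, 138, 114, 30, 31, 30, 31, 31, 30, 30, 41, 43, 40, 19, 21, 6, 5, 5, 4, 4]
0.45 [183, 184, 162, 150, 141, 117, 30, 32, 31, 30, 30, 31, 29, 67, 146, 148, 17, 16, 12, 14, 5, 5, 5]
0.5 [196, 198, 196, 187, 139, 119, 30, 31, 50, 48, 48, 32, 29, 180, 182, 177, 181, 114, 14, 17, 23, 5, 5]
0.55 [199, 199, 198, 196, 159, 109, 29, 29, 46, 43, 45, 30, 238, 276, 271, 272, 269, 114, 14, 18, 28, 6, 4]
0.6 [198, 199, 199, 196, 160, 112, 29, 30, 94, 92, 66, 32, 231, 233, 245, 240, 246, 117, 13, 16, 28, 5, 5]
0.65 [198, 197, 197, 191, 141, 112, 31, 133, 127, 87, 47, 47, 28, 185, 315, 371, 348, 117, 261, 18, 29, 5, 4]
0.7 [195, 196, 192, 158, 141, 114, 29, 31, 46, 45, 47, 31, 30, 343, 344, 343, 343, 344, 287, -1, 32, 6, 5]
0.75 [194, 194, 193, 193, 140, 113, 30, 30, 30, 31, 31, 29, 29, 344, 344, 344, 344, 344, 292, 273, 269, 268, 5]
0.8 [218, 218, 216, 193, 141, 117, 5, 5, 23, 28, 31, 11, 11, 344, 345, 345, 343, 345, 289, -1, -1, 3, 6]
0.85 [254, 255, 192, 195, 140, 120, 151, 154, 25, 28, 33, 12, 13, 344, 344, 344, 345, 343, 268, -1, -1, 5, 10]
0.9 [239, 238, 191, 194, 139, 120, 5, 151, 27, 29, 31, 12, 11, 344, 344, 345, 345, 344, -1, -1, 42, 45, 12]
0.95 [214, 211, 198, 199, 152, 117, 7, 7, 23, 26, 13, 12, 9, 344, 344, 345, 344, 344, -1, -1, 43, 46, 11]
```

```bash
python3 -m pendant '[[87,[-40,0,0],[0,0,0]],[87,[-80,0,0],[0,0,0]],[87,[-120,0,0],[0,0,0]],[0,[-120,27,-29],[0.09,0,0]],[0,[-120,54,-58],[0.18,0,0]],[0,[-120,82,-87],[0.27,0,0]],[0,[-120,110,-117],[0.36,0,0]],[0,[-120,137,-146],[0.45,0,0]],[0,[-120,164,-175],[0.54,0,0]],[0,[-120,192,-205],[0.644,0,0]]]' 20; python3 -c "
from h import *
o=telemetry.get_obs();print(o);print(Ro.from_euler('xyz',o['tool_rot'],degrees=True).as_matrix().round(3))"
```

```text
time_s: 2.18
tool_pos: [0.3655, -0.3166, 0.3598]
tool_rot: [28.7, 89.9, -72.9]
force: [0.8, 0.8, 0.6]
grip_width: 0.0483
{'time_s': 2.1833, 'qpos': array([ 50.90260536,  -3.37158506, -12.45715078,  93.87114126,
        -0.69548693,  89.37541622, -63.10936378]), 'joint_velocities': array([ -21.5319764 ,  -25.46470408,  -26.3192235 ,   23.77649721,
         -6.45479248,    0.54853282, -118.57671332]), 'effort': array([  2.51833834, -26.57368004,   2.17606612, -32.33219147,
         0.19263846,   0.16063733,   2.34604664]), 'tool_pos': array([ 0.36551379, -0.31659713,  0.35975239]), 'tool_rot': array([ 28.69288842,  89.94438994, -72.88983275]), 'force': array([0.81937772, 0.78350681, 0.60027503]), 'wrist_torque': array([ 0.03321094, -0.03811562, -0.01409778]), 'grip_width': 0.048265682560161345}
[[ 0.     0.98  -0.201]
 [-0.001 -0.201 -0.98 ]
 [-1.     0.     0.001]]
```

```bash
python3 -m pendant '[[0,[0,10,-38],[0,0,0]],[0,[0,20,-76],[0,0,0]],[0,[0,30,-114],[0,0,0]],[0,[0,40,-152],[0,0,0]],[0,[0,50,-190],[0,0,0]],[0,[0,60,-228],[0,0,0.12]],[0,[0,68,-266],[0,0,0.24]],[0,[0,76,-298],[0,0,0.36]],[0,[0,76,-298],[0,0,0.48]],[0,[0,76,-298],[0,0,0.6]]]'; python3 -c "
from h import *
o=telemetry.get_obs();print(o['qpos']);print(Ro.from_euler('xyz',o['tool_rot'],degrees=True).as_matrix().round(3))"
```

```text
time_s: 3.02
tool_pos: [0.5028, -0.0499, 0.3581]
tool_rot: [87.9, 68.3, -13.7]
force: [-0.5, -0.3, -0.1]
grip_width: 0.0006
[ 12.60801355 -16.8118343  -10.61297364 107.99245185   1.39792189
  67.298529   -99.97617217]
[[ 0.359  0.911 -0.203]
 [-0.087 -0.183 -0.979]
 [-0.929  0.369  0.014]]
```

```bash
python3 -m pendant '[[0,[0,0,0],[0,0,0.12]],[0,[0,0,0],[0,0,0.24]],[0,[0,0,0],[0,0,0.36]],[0,[0,0,0],[0,0,0.48]],[0,[0,0,0],[0,0,0.6]],[0,[0,0,0],[0,0,0.72]],[0,[0,0,0],[0,0,0.84]],[0,[0,0,0],[0,0,0.97]],[0,[0,0,0],[0,0,0.97]]]'; python3 -c "
from h import *
o=telemetry.get_obs();print(o['qpos']);print(Ro.from_euler('xyz',o['tool_rot'],degrees=True).as_matrix().round(3))"
```

```text
time_s: 3.77
tool_pos: [0.5346, -0.0456, 0.2785]
tool_rot: [82.0, 58.1, -19.1]
force: [-0.6, 1.1, -0.2]
grip_width: 0.0005
[   6.94788036  -17.27998083  -11.0609066   120.48582036   12.14005094
   47.60911297 -111.51748945]
[[ 0.499  0.84  -0.213]
 [-0.173 -0.144 -0.974]
 [-0.849  0.523  0.073]]
```

```bash
cat >> h.py <<'E'
def Rf(tilt_deg,yaw=-11.3):
    # tool down, tool y along frame x; tilt>0: tool turned towards pointing forward
    c,s=np.cos(np.radians(yaw)),np.sin(np.radians(yaw))
    B=np.array([[0,c,s],[0,s,-c],[-1,0,0]],float)
    return B@Ro.from_rotvec([0,0,np.radians(tilt_deg)]).as_matrix()
def goto(p,R,rot=None,pos=None):
    o=telemetry.get_obs()
    R0=Ro.from_euler('xyz',o['tool_rot'] if rot is None else rot,degrees=True).as_matrix(); p0=o['tool_pos'] if pos is None else np.array(pos)
    print("shift mm",(R0.T@(np.array(p)-p0)*1000).round(1),"turn",Ro.from_matrix(R0.T@R).as_rotvec().round(3))
E
python3 -c "
from h import *
goto([.66,-.007,.25],Rf(0))"
```

```text
shift mm [ 80.1  84.8 -66.4] turn [ 0.003  0.076 -0.551]
```

```bash
python3 -m pendant '[[0,[16,17,-13],[0,0.015,-0.11]],[0,[32,34,-27],[0,0.03,-0.22]],[0,[48,51,-40],[0,0.045,-0.33]],[0,[64,68,-53],[0,0.06,-0.44]],[0,[80,85,-66],[0.003,0.076,-0.551]],[0,[80,85,-66],[0.003,0.076,-0.551]],[0,[80,85,-66],[0.003,0.076,-0.551]]]'; python3 -c "
from h import *
w=optics.read_camera('wrist');cv2.imwrite('pics/w1.png',w['image'])
print(telemetry.get_obs()['qpos'].round(1));goto([.66,-.007,.25],Rf(0));goto([.66,-.007,.105],Rf(0))
for l in ['frame_foot','frame_tab','leg_hub','leg_tip']:
  for q in lm('wrist',l): print(l,q,at_z(w,q[1],q[2],{'frame_foot':.035,'frame_tab':.035,'leg_hub':.053,'leg_tip':.123}[l]),depth(w,q[1],q[2]))
"
```

```text
time_s: 4.35
tool_pos: [0.6625, -0.0079, 0.243]
tool_rot: [-125.8, 89.0, 132.9]
force: [-0.4, -0.3, 0.0]
grip_width: 0.0004
[   2.9   19.9   -5.4   80.3    1.2   80.2 -103.7]
shift mm [-2.6 -1.5 -0.4] turn [ 0.    -0.011  0.008]
shift mm [142.4  -0.4   1.2] turn [ 0.    -0.011  0.008]
frame_tab (0.68, 389.888, 170.01600000000002) [ 0.6942473  -0.08536176  0.035     ] [ 0.69488619 -0.08455747  0.03973354]
leg_hub (0.67, 386.688, 256.176) [ 0.61220426 -0.0676308   0.053     ] [ 0.61675298 -0.06615923  0.06469683]
leg_tip (0.69, 277.18399999999997, 270.91200000000003) [0.64381937 0.03002674 0.123     ] [0.64583607 0.02887556 0.12841891]
```

```bash
python3 -m pendant '[[0,[30,0,0],[0,0,0]],[0,[65,0,0],[0,0,0]],[0,[100,0,0],[0,0,0]],[0,[130,0,0],[0,0,0]],[0,[142,0,0],[0,-0.011,0.008]],[0,[142,0,0],[0,-0.011,0.008]]]'; python3 - <<'E'
from h import *
o=telemetry.get_obs();R=Ro.from_euler('xyz',o['tool_rot'],degrees=True).as_matrix();print(o['tool_pos'])
H=np.array([.607,-.066])
for ph in range(69,172,6):
    f=np.radians(ph);lag=.018
    p=H+.075*np.array([np.cos(f),np.sin(f)])+lag*np.array([np.sin(f),-np.cos(f)])
    print(ph,p.round(3),(R.T@(np.r_[p,.105]-o['tool_pos'])*1000).round(0))
for c in ['top','side']:
    d=optics.read_camera(c);cv2.imwrite(f'pics/{c}1.png',cv2.resize(d['image'][130:330,200:420],None,fx=3,fy=3))
E
```

```text
time_s: 5.1
tool_pos: [0.6579, -0.0053, 0.1087]
tool_rot: [88.4, 89.8, -12.8]
force: [-0.0, 0.9, 0.3]
grip_width: 0.0008
[ 0.65792905 -0.00530136  0.10873866]
69 [ 0.651 -0.002] [ 4. -8. -1.]
75 [0.644 0.002] [  4. -15.  -4.]
81 [0.637 0.005] [  4. -23.  -6.]
87 [0.629 0.008] [  4. -31.  -7.]
93 [0.621 0.01 ] [  4. -39.  -8.]
99 [0.613 0.011] [  4. -47.  -7.]
105 [0.605 0.011] [  4. -55.  -6.]
111 [0.597 0.01 ] [  3. -63.  -4.]
117 [0.589 0.009] [  3. -70.  -1.]
123 [0.581 0.007] [  3. -78.   3.]
129 [0.574 0.004] [  3. -84.   8.]
135 [ 0.567 -0.   ] [  3. -90.  13.]
141 [ 0.56  -0.005] [  3. -96.  19.]
147 [ 0.554 -0.01 ] [   3. -101.   25.]
153 [ 0.548 -0.016] [   3. -105.   32.]
159 [ 0.543 -0.022] [   3. -109.   39.]
165 [ 0.539 -0.029] [   3. -112.   47.]
171 [ 0.536 -0.036] [   3. -114.   54.]
```

View pics/side1.png

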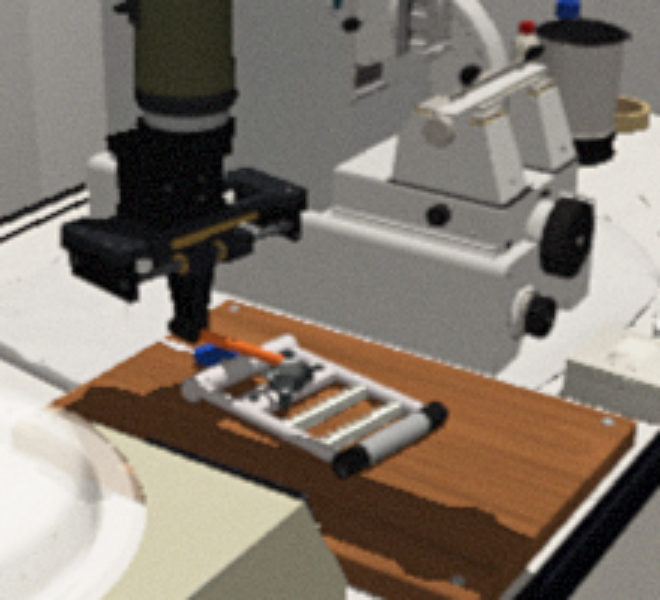

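View pics/w1.png

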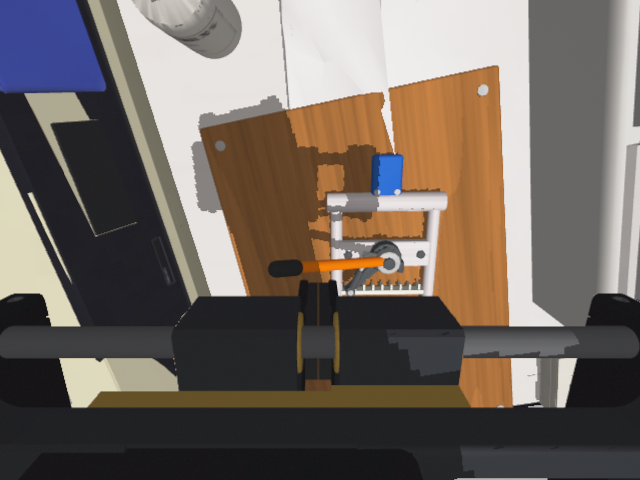

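```bash
python3 - <<'E'
from h import *
d=optics.read_camera('wrist');cv2.imwrite(f'pics/w2.png',d['image'])
E
```

```text
(no output)
```

View pics/w2.png

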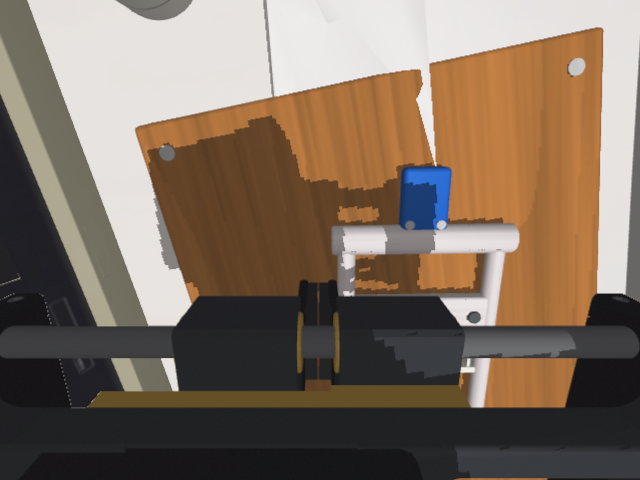

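View pics/top1.png

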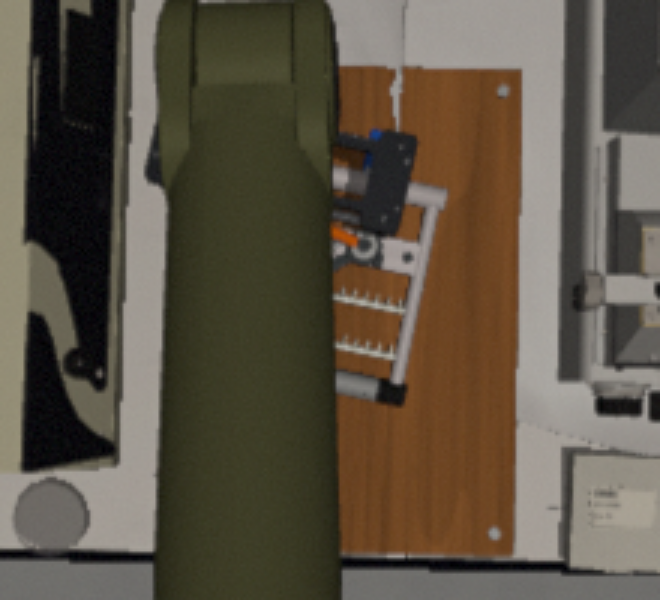

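```bash
python3 -m pendant '[[0,[4,-8,-1],[0,0,0]],[0,[4,-15,-4],[0,0,0]],[0,[4,-23,-6],[0,0,0]],[0,[4,-31,-7],[0,0,0]],[0,[4,-39,-8],[0,0,0]],[0,[4,-47,-7],[0,0,0]],[0,[4,-55,-6],[0,0,0]],[0,[3,-63,-4],[0,0,0]],[0,[3,-70,-1],[0,0,0]],[0,[3,-78,3],[0,0,0]]]';  python3 -m pendant '[[0,[0,-6,5],[0,0,0]],[0,[0,-12,10],[0,0,0]],[0,[0,-18,16],[0,0,0]],[0,[0,-23,22],[0,0,0]],[0,[0,-27,29],[0,0,0]],[0,[0,-31,36],[0,0,0]],[0,[0,-31,36],[0,0,0]],[0,[0,-31,36],[0,0,0]]]'
python3 - <<'E'
from h import *
d=optics.read_camera('side');cv2.imwrite(f'pics/side2.png',cv2.resize(d['image'][200:320,200:420],None,fx=3,fy=3,interpolation=2))
E
```

```text
time_s: 6.08
tool_pos: [0.5832, 0.0065, 0.106]
tool_rot: [99.2, 89.7, -2.1]
force: [0.2, 0.9, 0.1]
grip_width: 0.0004
time_s: 6.75
tool_pos: [0.5466, -0.0235, 0.1059]
tool_rot: [97.3, 89.6, -4.1]
force: [0.1, 0.5, -0.1]
grip_width: 0.0002
```

View pics/side2.png

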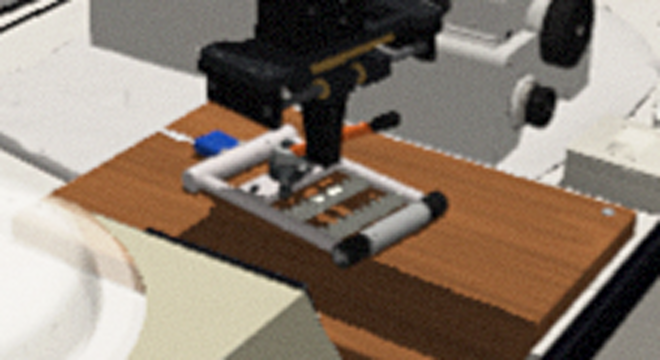

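```bash
python3 -m pendant '[[0,[-10,0,-8],[0,0,0]],[0,[-45,0,-8],[0,0,0]],[0,[-85,0,-8],[0,0,0]],[0,[-125,0,-8],[0,0,0]],[0,[-140,0,-8],[0,0,0]],[60,[-140,0,-8],[0,0,0]]]'
python3 - <<'E'
from h import *
d={c:optics.read_camera(c) for c in ['side','wrist']}
w=d['wrist'];cv2.imwrite(f'pics/w3.png',w['image'])
print("exp tip side",proj(d['side'],[.503,-.056,.123]))
z={'frame_foot':.035,'frame_tab':.035,'leg_hub':.053,'leg_tip':.123}
for c in d:
 for l in z:
  for q in lm(c,l): print(c,l,np.round(q,2).tolist(),at_z(d[c],q[1],q[2],z[l]),depth(d[c],q[1],q[2]))
E
```

```text
time_s: 7.3
tool_pos: [0.5505, -0.0134, 0.2523]
tool_rot: [101.1, 89.0, -0.1]
force: [0.5, 0.2, 0.3]
grip_width: 0.0024
exp tip side (np.float64(330.07003411150237), np.float64(239.9320346202388))
side frame_foot [0.73, 297.41, 253.01] [ 0.62147201 -0.09760171  0.035     ] [ 0.59682827 -0.06119248  0.05845367]
side frame_foot [0.61, 329.41, 274.8] [ 0.49770422 -0.04981299  0.035     ] [ 0.49266656 -0.04094496  0.04103734]
side frame_tab [0.74, 276.67, 251.28] [ 0.67078116 -0.07532019  0.035     ] [ 0.66161826 -0.06312277  0.04305937]
side frame_tab [0.33, 294.4, 258.91] [ 0.61005392 -0.06742417  0.035     ] [ 0.59928357 -0.05175485  0.04544869]
side leg_hub [0.81, 297.28, 253.2] [ 0.60225235 -0.06864392  0.053     ] [ 0.59697721 -0.0608554   0.05802304]
side leg_tip [0.75, 328.58, 238.9] [ 0.50857998 -0.05865767  0.123     ] [ 0.50797899 -0.05761238  0.1235959 ]
side leg_tip [0.54, 328.19, 275.09] [0.42571521 0.08177818 0.123     ] [ 0.49313107 -0.03608792  0.04249303]
wrist frame_foot [0.88, 356.48, 258.29] [ 0.49887419 -0.0466322   0.035     ] [ 0.50145946 -0.04628013  0.04236781]
wrist frame_tab [0.9, 359.62, 60.38] [ 0.69008689 -0.08114969  0.035     ] [ 0.68926665 -0.08050035  0.03951082]
wrist leg_hub [0.67, 360.51, 147.5] [ 0.61319806 -0.0674519   0.053     ] [ 0.61371644 -0.06575806  0.06820858]
wrist leg_tip [0.69, 377.73, 281.28] [ 0.50637708 -0.05653899  0.123     ] [ 0.50805113 -0.05615655  0.12682933]
```

View pics/w3.png

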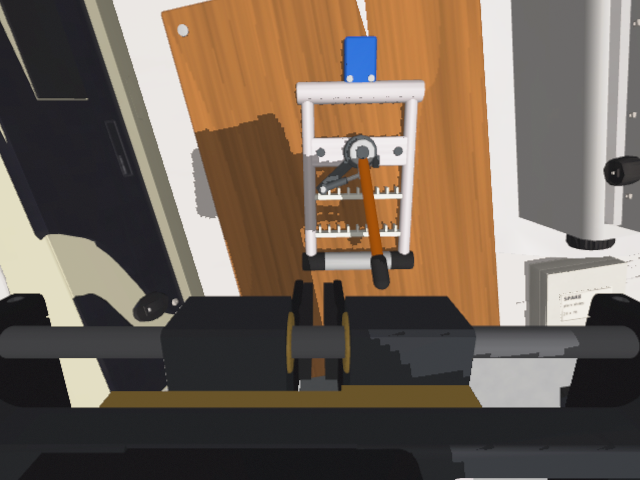

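```bash
python3 - <<'E'
from h import *
R=Rf(-30,-10.7); p=np.array([.6955,-.081,.048]); print(R.round(2))
goto(p-.08*R[:,0],R); goto(p,R)
E
```

```text
[[-0.49  0.85 -0.19]
 [ 0.09 -0.16 -0.98]
 [-0.87 -0.5   0.  ]]
shift mm [128.6 198.   35.5] turn [-0.01  -0.003 -0.528]
shift mm [197.7 157.6  35.9] turn [-0.01  -0.003 -0.528]
```

```bash
python3 -m pendant '[[60,[0,40,8],[0,0,0]],[60,[0,80,16],[0,0,-0.1]],[60,[10,120,24],[0,0,-0.2]],[60,[40,150,30],[0,0,-0.3]],[60,[70,180,35],[0,0,-0.4]],[60,[100,198,36],[-0.01,0,-0.528]],[60,[129,198,36],[-0.01,-0.003,-0.528]],[60,[129,198,36],[-0.01,-0.003,-0.528]]]' 15
python3 - <<'E'
from h import *
d={c:optics.read_camera(c) for c in ['side','wrist']}
w=d['wrist'];cv2.imwrite(f'pics/w4.png',w['image']); print(telemetry.get_obs()['qpos'].round(1))
for c in d:
 for l in ['frame_tab','frame_foot','leg_tip']:
  for q in lm(c,l): print(c,l,np.round(q,2).tolist(),at_z(d[c],q[1],q[2],.123 if l=='leg_tip' else .035))
R=Rf(-30,-10.7); p=np.array([.6955,-.081,.048]);goto(p,R)
E
```

```text
time_s: 8.47
tool_pos: [0.7313, -0.0893, 0.0927]
tool_rot: [-89.7, 58.4, 169.5]
force: [-1.4, -1.0, -12.0]
grip_width: 0.0599
[  6.5  60.9  -1.7  36.8  -1.4 113.1 -95.6]
side frame_tab [0.62, 271.3, 249.31] [ 0.68872915 -0.07625632  0.035     ]
side frame_foot [0.64, 327.62, 272.5] [ 0.50673045 -0.05664273  0.035     ]
side leg_tip [0.8, 327.68, 240.38] [ 0.50633584 -0.05088664  0.123     ]
side leg_tip [0.54, 273.28, 248.5] [0.58466296 0.05151642 0.123     ]
wrist frame_tab [0.58, 316.29, 264.72] [ 0.69311449 -0.081654    0.035     ]
wrist frame_foot [0.98, 318.27, 378.38] [ 0.49705887 -0.04636711  0.035     ]
shift mm [89.5  1.6  0. ] turn [ 0.001 -0.001 -0.014]
```

View pics/w4.png

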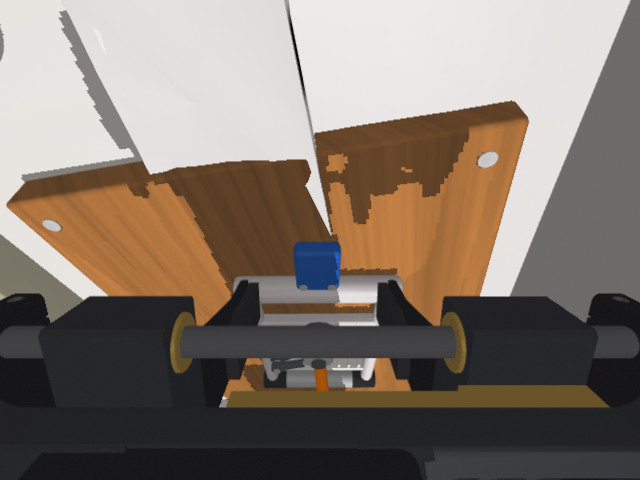

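```bash
python3 - <<'E'
from h import *
o=telemetry.get_obs();print(o['force'],o['tool_pos'])
R=Rf(-25,-10.7); goto(np.array([.6965,-.081,.068]),R); goto(np.array([.6965,-.081,.048]),R)
E
```

```text
[-0.04827579  0.06330411  0.47770867] [ 0.73698948 -0.08892044  0.12694884]
shift mm [71.6 -7.3 -0.2] turn [ 0.001 -0.001  0.073]
shift mm [89.   2.5 -0.2] turn [ 0.001 -0.001  0.073]
```

```bash
python3 -m pendant '[[60,[15,-2,0],[0,0,0.03]],[60,[30,-4,0],[0,0,0.06]],[60,[45,-6,0],[0,0,0.073]],[60,[60,-7,0],[0,0,0.073]],[60,[72,-7,0],[0,0,0.073]],[60,[72,-7,0],[0,0,0.073]],[60,[72,-7,0],[0,0,0.073]]]'
python3 - <<'E'
from h import *
d=optics.read_camera('wrist');cv2.imwrite(f'pics/w5.png',d['image'])
o=telemetry.get_obs();print(o['force'],o['tool_pos'],o['qpos'].round(1))
R=Rf(-25,-10.7);  goto(np.array([.6965,-.081,.048]),R)
E
```

```text
time_s: 9.45
tool_pos: [0.6946, -0.0811, 0.0628]
tool_rot: [-90.1, 64.5, 169.2]
force: [0.2, 0.6, 0.5]
grip_width: 0.0604
[ 0.93298099  0.68784763 -0.45893105] [ 0.6951703  -0.08122405  0.06272506] [  6.8  51.1  -2.3  57.4  -0.8  96.8 -95.6]
shift mm [12.8  7.5 -0.5] turn [ 0.001 -0.001  0.008]
```

View pics/w5.png

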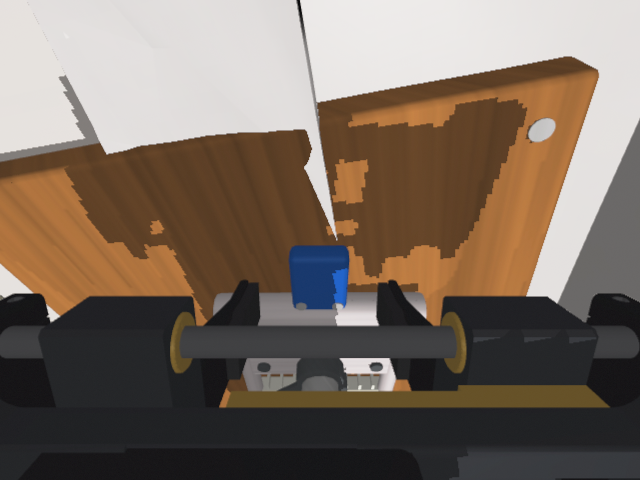

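```bash
python3 -m pendant '[[60,[5,3,0],[0,0,0]],[60,[9,6,0],[0,0,0]],[60,[12,7,0],[0,0,0]],[60,[12,7,0],[0,0,0]]]'
python3 - <<'E'
from h import *
d=optics.read_camera('wrist');cv2.imwrite(f'pics/w6.png',d['image'])
o=telemetry.get_obs();print(o['force'],o['tool_pos'],o['qpos'].round(1))
R=Rf(-25,-10.7);  goto(np.array([.6965,-.081,.048]),R)
E
```

```text
time_s: 9.83
tool_pos: [0.6957, -0.0814, 0.0451]
tool_rot: [-90.1, 64.3, 169.2]
force: [1.7, 0.8, 0.2]
grip_width: 0.0602
[0.8668426  0.70346983 1.26096647] [ 0.69557268 -0.08142335  0.04515173] [  6.8  52.2  -2.2  57.6  -0.7  95.8 -95.6]
shift mm [-2.9 -0.5 -0.6] turn [ 0.    -0.     0.012]
```

View pics/w6.png

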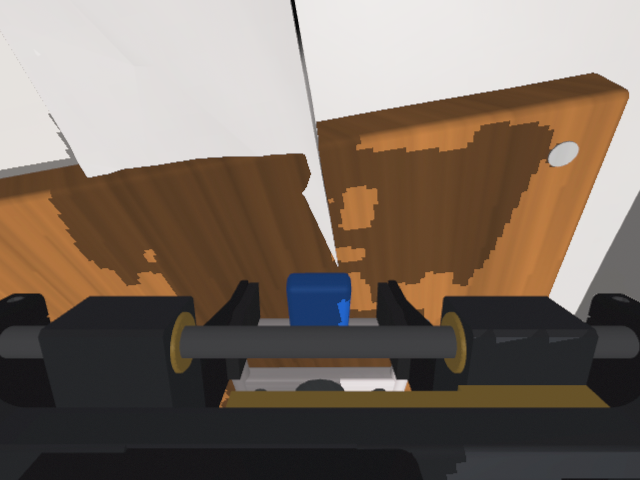

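```bash
python3 -m pendant '[[20,[-1,0,0],[0,0,0]],[20,[-1,0,0],[0,0,0]],[20,[-1,0,0],[0,0,0]],[20,[-1,0,0],[0,0,0]],[20,[-1,0,0],[0,0,0]],[20,[-1,0,0],[0,0,0]]]' 15
python3 - <<'E'
from h import *
d=optics.read_camera('wrist');cv2.imwrite(f'pics/w7.png',d['image'])
o=telemetry.get_obs();print(o['force'],o['wrist_torque'],o['tool_pos'],o['grip_width'])
f=np.array([.497,-.0455]); y=np.radians(-10.7); fw=np.array([np.cos(y),np.sin(y)])
s=(o['tool_pos'][:2]-f)@fw; print("tcp fwd of foot",s, "lat",(o['tool_pos'][:2]-f)@[-fw[1],fw[0]])
# pivot: tab point in the grip, at height .035, 12mm ahead of TCP
R0=Ro.from_euler('xyz',o['tool_rot'],degrees=True).as_matrix(); t0=o['tool_pos']
L=(t0[2]-.036)/-R0[2,0]; piv=t0+L*R0[:,0]; print("piv",piv,L)
r=(piv[:2]-f)@fw; print("radius",r)
for a in range(0,91,5):
    tilt=-25+a*40/90
    Rn=Rf(tilt,-10.7); ar=np.radians(a)
    pp=np.r_[f+fw*r*np.cos(ar)+(-1)*0*fw, .036+r*np.sin(ar)]
    lat=(piv[:2]-f)@[-fw[1],fw[0]]; pp[:2]+=lat*np.array([-fw[1],fw[0]])
    tc=pp-L*Rn[:,0]
    print(a,(R0.T@(tc-t0)*1000).round(0), Ro.from_matrix(R0.T@Rn).as_rotvec().round(2),tc.round(3))
E
```

```text
time_s: 10.38
tool_pos: [0.6954, -0.0815, 0.0459]
tool_rot: [-90.0, 64.3, 169.3]
force: [-0.6, 0.4, -1.8]
grip_width: 0.0298
[-0.54135045 -0.35627474 -0.81944888] [-0.07898549 -0.53457008  0.1724293 ] [ 0.6953869  -0.08144349  0.04590778] 0.030034411102115435
tcp fwd of foot 0.20161101151500072 lat 0.0015152887027096757
piv [ 0.69069456 -0.08055619  0.036     ] 0.010998607677151433
radius 0.19683551896283377
0 [ 0. -0. -0.] [ 0.   -0.    0.01] [ 0.695 -0.081  0.046]
5 [-15.  -9.  -0.] [ 0.   -0.    0.05] [ 0.694 -0.081  0.063]
10 [-29. -19.  -0.] [ 0.   -0.    0.09] [ 0.692 -0.081  0.08 ]
15 [-43. -30.  -0.] [ 0.   -0.    0.13] [ 0.688 -0.08   0.097]
20 [-55. -42.  -0.] [ 0.   -0.    0.17] [ 0.682 -0.079  0.114]
25 [-67. -55.  -0.] [ 0.   -0.    0.21] [ 0.675 -0.078  0.13 ]
30 [-77. -69.  -0.] [ 0.   -0.    0.25] [ 0.667 -0.076  0.145]
35 [-86. -84.  -0.] [ 0.   -0.    0.28] [ 0.657 -0.074  0.16 ]
40 [ -93. -100.   -0.] [ 0.   -0.    0.32] [ 0.647 -0.072  0.173]
45 [-100. -116.   -0.] [ 0.   -0.    0.36] [ 0.635 -0.07   0.186]
50 [-104. -133.   -0.] [ 0.  -0.   0.4] [ 0.622 -0.068  0.198]
55 [-108. -150.   -0.] [ 0.   -0.    0.44] [ 0.608 -0.065  0.208]
60 [-110. -168.   -0.] [ 0.   -0.    0.48] [ 0.594 -0.062  0.217]
65 [-110. -185.   -0.] [ 0.   -0.    0.52] [ 0.578 -0.059  0.225]
70 [-109. -203.   -0.] [ 0.   -0.    0.56] [ 0.562 -0.056  0.232]
75 [-106. -220.   -0.] [ 0.   -0.    0.59] [ 0.546 -0.053  0.237]
80 [-102. -237.   -0.] [ 0.   -0.    0.63] [ 0.529 -0.05   0.241]
85 [ -96. -254.   -0.] [ 0.   -0.    0.67] [ 0.512 -0.047  0.243]
90 [ -89. -270.   -0.] [ 0.   -0.    0.71] [ 0.494 -0.043  0.243]
```

```bash
python3 -m pendant '[[20,[-15,-9,0],[0,0,0.05]],[20,[-29,-19,0],[0,0,0.09]],[20,[-43,-30,0],[0,0,0.13]],[20,[-55,-42,0],[0,0,0.17]],[20,[-67,-55,0],[0,0,0.21]],[20,[-77,-69,0],[0,0,0.25]],[20,[-77,-69,0],[0,0,0.25]]]'
cat > chk.py <<'E'
from h import *
import sys
n=sys.argv[1]
d={c:optics.read_camera(c) for c in ['side','wrist','top']}
cv2.imwrite(f'pics/s{n}.png',cv2.resize(d['side']['image'][160:320,200:420],None,fx=3,fy=3,interpolation=2))
cv2.imwrite(f'pics/w{n}.png',d['wrist']['image'])
o=telemetry.get_obs();print(o['force'].round(1),o['wrist_torque'].round(2),o['tool_pos'].round(4),o['grip_width'],o['qpos'].round(0))
for c in d:
 for l in ['frame_tab','frame_foot','leg_hub','leg_tip']:
  for q in lm(c,l)[:1]: print(c,l,np.round(q,1).tolist(),depth(d[c],q[1],q[2]))
E
python3 chk.py 8
```

```text
time_s: 11.02
tool_pos: [0.6668, -0.0757, 0.1497]
tool_rot: [-90.3, 78.9, 169.1]
force: [-0.5, -0.5, -3.1]
grip_width: 0.0299
[ 2.8 -0.6 -0.3] [-0.03 -0.67 -0.03] [ 0.6682 -0.0763  0.1455] 0.029574328306126225 [  7.  33.  -3.  75.   0.  84. -96.]
side frame_tab [0.7, 281.1, 214.9] [ 0.65696744 -0.07767146  0.13957145]
side frame_foot [0.8, 325.8, 274.6] [ 0.49992979 -0.03675221  0.04120037]
side leg_hub [0.6, 304.3, 234.1] [ 0.57364537 -0.05582053  0.11854901]
side leg_tip [0.7, 346.7, 248.7] [ 0.45532459 -0.04905297  0.11738716]
wrist frame_tab [0.6, 319.8, 303.6] [ 0.67441086 -0.07887394  0.14651619]
wrist leg_hub [0.8, 319.6, 371.5] [ 0.59656072 -0.06453154  0.11443037]
top leg_hub [0.2, 217.3, 300.8] [0.37755877 0.1951542  0.01338082]
```

View pics/s8.png

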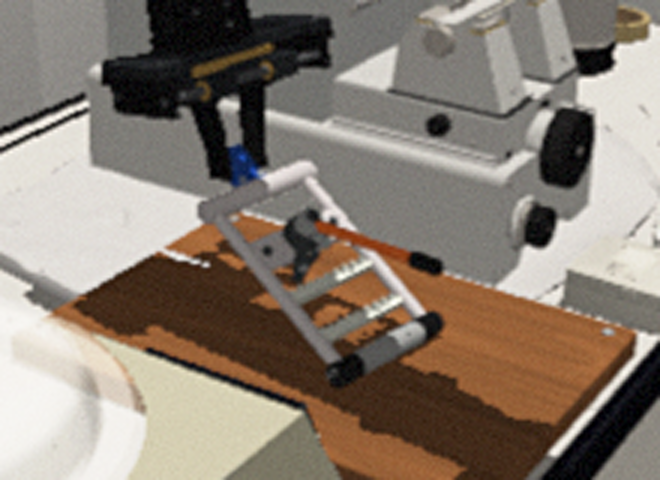

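```bash
cat > arc.py <<'E'
from h import *
import sys
a0,a1,st,t0d,t1d=map(float,sys.argv[1:6])
o=telemetry.get_obs();R0=Ro.from_euler('xyz',o['tool_rot'],degrees=True).as_matrix(); t0=o['tool_pos']
f=np.array([.497,-.0455]); y=np.radians(-10.7); fw=np.array([np.cos(y),np.sin(y)]);L=.011;r=.1968
for a in np.arange(a0,a1+.1,st):
    Rn=Rf(t0d+(t1d-t0d)*(a-a0)/(a1-a0),-10.7); ar=np.radians(a)
    pp=np.r_[f+fw*r*np.cos(ar)+.0015*np.array([-fw[1],fw[0]]), .036+r*np.sin(ar)]
    tc=pp-L*Rn[:,0]
    print(a,(R0.T@(tc-t0)*1000).round(0), Ro.from_matrix(R0.T@Rn).as_rotvec().round(2))
E
python3 arc.py 30 75 5 -11.5 10
```

```text
30.0 [-0. -0. -0.] [ 0. -0. -0.]
35.0 [-12. -13.  -0.] [ 0.   -0.    0.04]
40.0 [-24. -26.  -0.] [ 0.   -0.    0.08]
45.0 [-34. -40.  -0.] [ 0.   -0.    0.12]
50.0 [-43. -55.  -0.] [ 0.   -0.    0.17]
55.0 [-50. -71.  -0.] [ 0.   -0.    0.21]
60.0 [-56. -88.  -0.] [ 0.   -0.    0.25]
65.0 [ -61. -105.   -0.] [ 0.   -0.    0.29]
70.0 [ -64. -122.   -0.] [ 0.   -0.    0.33]
75.0 [ -65. -140.   -0.] [ 0.   -0.    0.37]
```

```bash
python3 -m pendant '[[20,[-12,-13,0],[0,0,0.04]],[20,[-24,-26,0],[0,0,0.08]],[20,[-34,-40,0],[0,0,0.12]],[20,[-43,-55,0],[0,0,0.17]],[20,[-50,-71,0],[0,0,0.21]],[20,[-56,-88,0],[0,0,0.25]],[20,[-61,-105,0],[0,0,0.29]],[20,[-64,-122,0],[0,0,0.33]],[20,[-65,-140,0],[0,0,0.37]],[20,[-65,-140,0],[0,0,0.37]]]'
python3 chk.py 9; python3 arc.py 75 95 5 10 15
```

```text
time_s: 12.6
tool_pos: [0.541, -0.0522, 0.2374]
tool_rot: [90.0, 80.2, -10.6]
force: [0.4, 1.0, -4.6]
grip_width: 0.0298
[-0.1  0.4 -0.9] [0.2  0.52 0.01] [ 0.5443 -0.0529  0.2365] 0.029800192351828837 [  6.  -1.  -5. 106.   2.  65. -99.]
side frame_tab [0.9, 315.7, 198.2] [ 0.53288155 -0.03769669  0.22471568]
side frame_foot [0.9, 327.4, 277.4] [ 0.48961462 -0.02676631  0.04208125]
side leg_hub [0.7, 331.3, 231.8] [ 0.49090372 -0.03906049  0.15364086]
side leg_tip [0.8, 364.4, 275.8] [ 0.40239982 -0.03940605  0.06925764]
wrist frame_tab [0.6, 321.2, 296.3] [ 0.55305526 -0.05665012  0.24181084]
wrist leg_hub [0.9, 318.2, 322.7] [ 0.51371215 -0.04802155  0.16384818]
wrist leg_tip [0.9, 328.0, 392.0] [ 0.5518679  -0.05727002  0.3176565 ]
top frame_tab [0.2, 404.7, 297.6] [ 0.39890199 -0.28365479  0.03583556]
top leg_tip [0.3, 312.8, 230.2] [ 0.53723789 -0.05611999  0.48239649]
75.0 [-0.  1. -0.] [ 0. -0.  0.]
80.0 [ -7. -15.  -0.] [ 0.   -0.    0.03]
85.0 [-12. -32.  -0.] [ 0.   -0.    0.05]
90.0 [-16. -49.  -0.] [ 0.   -0.    0.07]
95.0 [-18. -66.  -0.] [ 0.   -0.    0.09]
```

View pics/s9.png

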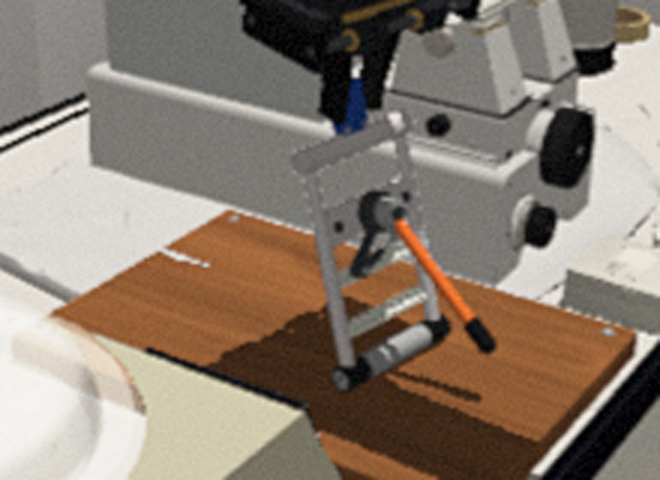

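```bash
python3 -m pendant '[[20,[-4,-8,0],[0,0,0.015]],[20,[-7,-15,0],[0,0,0.03]],[20,[-10,-24,0],[0,0,0.04]],[20,[-12,-32,0],[0,0,0.05]],[20,[-14,-40,0],[0,0,0.06]],[20,[-16,-48,0],[0,0,0.07]],[20,[-16,-48,0],[0,0,0.07]],[20,[-16,-48,0],[0,0,0.07]]]'
python3 chk.py 10
```

```text
time_s: 14.02
tool_pos: [0.4956, -0.044, 0.2445]
tool_rot: [90.1, 76.2, -10.6]
force: [-1.2, 0.4, -3.1]
grip_width: 0.03
[-0.5  0.6 -1.4] [ 0.15  0.66 -0.01] [ 0.4962 -0.044   0.2444] 0.029879202191517167 [   6.  -10.   -5.  114.    2.   62. -100.]
side frame_tab [0.7, 327.8, 201.7] [ 0.49271659 -0.02205875  0.23086551]
side frame_foot [0.8, 325.6, 276.8] [ 0.49584724 -0.02917403  0.04033782]
side leg_hub [0.6, 337.8, 234.7] [ 0.47038755 -0.0321277   0.15481009]
side leg_tip [0.8, 365.1, 286.0] [ 0.39636292 -0.03410185  0.04761064]
wrist frame_tab [0.6, 318.5, 297.5] [ 0.5058303  -0.04683806  0.25011194]
wrist frame_foot [0.7, 319.4, 269.3] [ 0.50016095 -0.04680876  0.10665288]
wrist leg_tip [0.6, 328.9, 357.3] [ 0.50413182 -0.04905445  0.31684054]
top frame_tab [0.6, 312.4, 254.2] [ 0.50128516 -0.05295995  0.31732648]
```

View pics/s10.png

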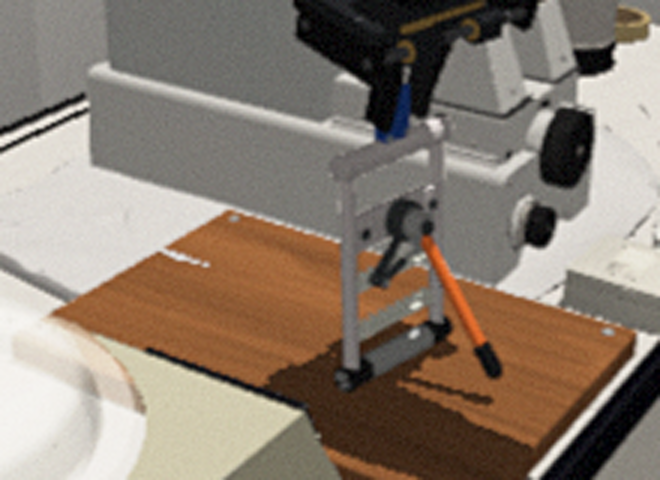

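View pics/w10.png

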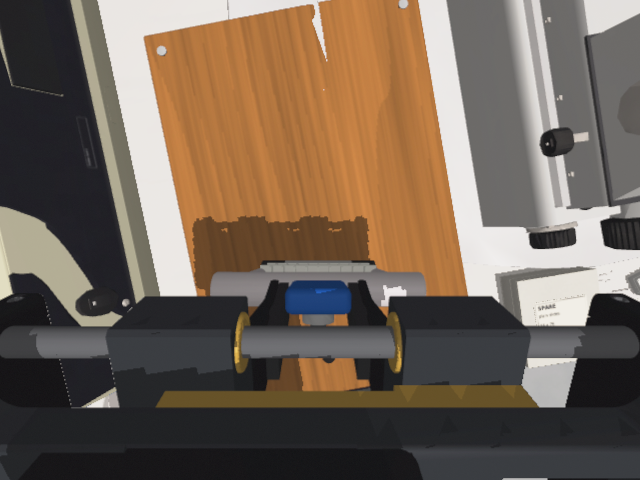

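```bash
cat > tilt.py <<'E'
from h import *
d=optics.read_camera('side')
m=models.masks_of('side','frame')
print([ (x['confidence'],x['pixels'].sum()) for x in m])
M=m[0]['pixels'];z=d['range_z'];T=d['cam_to_world']
v,u=np.nonzero(M&(z>0));zz=z[v,u]
P=np.stack([(u-d['cx'])/d['fx']*zz,-(v-d['cy'])/d['fy']*zz,-zz],1)@T[:3,:3].T+T[:3,3]
yw=np.radians(-10.7);fw=np.array([np.cos(yw),np.sin(yw)]);lf=np.array([-fw[1],fw[0]])
f=np.array([.497,-.0455])
s=(P[:,:2]-f)@fw;l=(P[:,:2]-f)@lf;h=P[:,2]-.035
for lo,hi in [(.038,.062),(-.062,-.038)]:
    for it in range(1):
        k=(l>lo)&(l<hi)&(h>.02)&(h<.155)&(abs(s)<.03)
        c=np.polyfit(h[k],s[k],1)
        for _ in range(5):
            e=abs(s-np.polyval(c,h)); kk=k&(e<.006); c=np.polyfit(h[kk],s[kk],1)
        cl=np.polyfit(h[kk],l[kk],1)
        print('tube',lo,kk.sum(),'fwd lean deg',np.degrees(np.arctan(c[0])).round(2),'s0',c[1].round(4),'lat deg',np.degrees(np.arctan(cl[0])).round(2))
# end points in picture vs plumb: triangulated with sizes
for l_ in ['frame_tab','frame_foot','leg_tip','leg_hub']:
    q=lm('side',l_)
    if q:
        h0={'frame_tab':.198,'frame_foot':0,'leg_tip':.011,'leg_hub':.115}[l_]; s0={'frame_tab':0,'frame_foot':0,'leg_tip':-.088,'leg_hub':-.018}[l_]
        p=np.r_[f+fw*s0,.035+h0]; print(l_,np.round(q[0],1),'plumb expects',np.round(proj(d,p),1), 's,l if at that height',((at_z(d,q[0][1],q[0][2],.035+h0)[:2]-f)@np.stack([fw,lf],1)).round(4))
E
python3 tilt.py; python3 -c "from cell import telemetry as t;print(t.get_obs()['time_s'])"
```

```text
[(0.61, np.int64(2592)), (0.53, np.int64(9030))]
tube 0.038 330 fwd lean deg 3.3 s0 -0.0116 lat deg -0.4
tube -0.062 181 fwd lean deg 2.56 s0 -0.0106 lat deg -0.68
frame_tab [  0.6 330.5 197.6] plumb expects [331.7 197.1] s,l if at that height [-0.0004  0.0044]
frame_foot [  0.6 327.  275.2] plumb expects [328.7 275.7] s,l if at that height [0.0044 0.0013]
leg_tip [  0.7 365.3 286.3] plumb expects [358.4 285.7] s,l if at that height [-0.1007 -0.0088]
15.0667
```

```bash
python3 -c "
from h import *
o=telemetry.get_obs();goto(o['tool_pos']+[-.0079,.0015,-.001],Rf(13.7,-10.7))"
```

```text
shift mm [-1. -8. -0.] turn [ 0.    -0.    -0.002]
```

```bash
python3 -m pendant '[[20,[0,-3,0],[0,0,0]],[20,[-1,-6,0],[0,0,0]],[20,[-1,-8,0],[0,0,0]],[20,[-1,-8,0],[0,0,0]],[20,[-1,-8,0],[0,0,0]],[20,[-1,-8,0],[0,0,0]]]'; python3 tilt.py; python3 chk.py 11
```

```text
time_s: 15.57
tool_pos: [0.4888, -0.0425, 0.2446]
tool_rot: [90.2, 76.0, -10.5]
force: [0.6, -0.9, 5.0]
grip_width: 0.0296
[(0.85, np.int64(2367))]
tube 0.038 352 fwd lean deg 0.91 s0 -0.011 lat deg -0.46
tube -0.062 195 fwd lean deg 1.18 s0 -0.0119 lat deg -0.05
frame_tab [  0.7 334.  199. ] plumb expects [331.7 197.1] s,l if at that height [-0.0111  0.0051]
frame_foot [  0.8 331.1 277.6] plumb expects [328.7 275.7] s,l if at that height [-0.0097  0.0027]
leg_tip [  0.5 364.4 286.3] plumb expects [358.4 285.7] s,l if at that height [-0.0992 -0.0074]
leg_hub [  0.6 340.8 236. ] plumb expects [336.5 234.1] s,l if at that height [-0.0313  0.0008]
[ 1.1 -1.6  5. ] [-0.36 -0.12 -0.1 ] [ 0.4889 -0.0425  0.2446] 0.02963165411839863 [   6.  -11.   -5.  115.    1.   62. -100.]
side frame_tab [0.7, 332.5, 198.1] [ 0.4814125  -0.02168873  0.24176303]
side frame_foot [0.8, 326.4, 276.0] [ 0.49297433 -0.02763021  0.04426275]
side leg_hub [0.7, 341.1, 235.2] [ 0.46219909 -0.03239672  0.15579207]
side leg_tip [0.6, 362.6, 282.4] [ 0.40240951 -0.03262206  0.05564884]
wrist frame_tab [0.7, 320.1, 294.2] [ 0.50010097 -0.04629935  0.25035902]
wrist frame_foot [1.0, 316.6, 262.2] [ 0.49981202 -0.04405786  0.10634723]
top frame_tab [0.5, 309.2, 254.5] [ 0.50058582 -0.04688006  0.31798068]
```

View pics/s11.png

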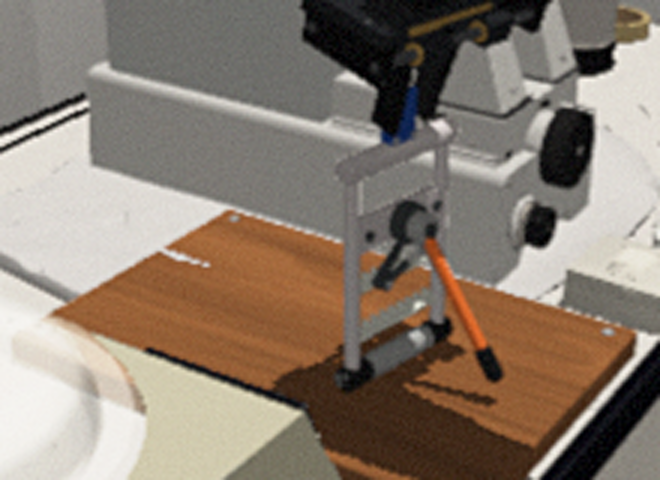

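```bash
python3 -m pendant '[[20,[0,-1,0],[0,0,0]],[20,[0,-2,0],[0,0,0]],[20,[0,-2,0],[0,0,0]],[20,[0,-2,0],[0,0,0]],[20,[0,-2,0],[0,0,0]],[20,[0,-2,0],[0,0,0]],[20,[0,-2,0],[0,0,0]]]' 30; python3 tilt.py; python3 chk.py 12; python3 -c "
from h import *
d=optics.read_camera('top')
for l in ['petri_dish','oil_bottle','slide_box','case']:
  for q in lm('top',l)[:2]: print(l,np.round(q,1))"
```

```text
time_s: 17.2
tool_pos: [0.4875, -0.0422, 0.2446]
tool_rot: [90.2, 76.0, -10.5]
force: [0.6, -2.6, 6.7]
grip_width: 0.0297
[(0.6, np.int64(2587))]
tube 0.038 334 fwd lean deg 0.61 s0 -0.0114 lat deg -0.11
tube -0.062 197 fwd lean deg 0.71 s0 -0.0122 lat deg -0.33
frame_tab [  0.9 334.7 198. ] plumb expects [331.7 197.1] s,l if at that height [-0.0083 -0.0005]
frame_foot [  0.8 334.4 276.1] plumb expects [328.7 275.7] s,l if at that height [-0.0108 -0.0079]
leg_tip [  0.6 334.4 232. ] plumb expects [358.4 285.7] s,l if at that height [ 0.1324 -0.1727]
leg_hub [  0.6 341.4 233.4] plumb expects [336.5 234.1] s,l if at that height [-0.0236 -0.0103]
[ 0.7 -1.7  6.6] [-0.37 -0.35 -0.16] [ 0.4875 -0.0422  0.2446] 0.02925381513206308 [   6.  -12.   -5.  115.    1.   62. -100.]
side frame_tab [0.8, 332.6, 198.4] [ 0.48038594 -0.02047297  0.24173688]
side frame_foot [0.8, 329.2, 276.7] [ 0.48772923 -0.03169902  0.04207033]
side leg_hub [0.6, 339.5, 238.2] [ 0.46484417 -0.03059414  0.14852471]
side leg_tip [0.8, 363.5, 281.8] [ 0.4009686  -0.03398374  0.05694626]
wrist frame_tab [0.9, 320.1, 295.7] [ 0.49802157 -0.04591259  0.25038383]
wrist frame_foot [0.7, 317.2, 264.1] [ 0.49697571 -0.0440226   0.10693953]
top frame_tab [0.4, 309.7, 257.4] [ 0.49502515 -0.04800521  0.31827476]
top leg_tip [0.4, 313.2, 230.5] [ 0.56422326 -0.04757258  0.02470058]
petri_dish [  0.8 217.1 299.8]
oil_bottle [  0.7 178.5 298.7]
slide_box [  0.7 178.2 295.5]
case [  0.6 457.4 294.5]
```

```bash
python3 -c "
from h import *
print(env.sign_off())"
```

```text
the job is handed in; nothing more can be done
None
```

I flipped the leg over centre against its stop. I then raised the frame about its foot by the blue tab, stood it upright and handed the job in at about 17 s, still gripping the tab at 30 N. The hand-in gave no verdict.

**Last checks:**
- **Plumb:** the side tubes lean 0.6–0.7° forward and at most 0.4° sideways. I first measured about 3° forward and corrected it.
- **Foot:** it is pressed onto the board with about 6–7 N and sits roughly 10 mm from where it lay.
- **Leg:** after the flip it lay about 185° round from the frame's top direction, within about 1.5° of its stop. It still showed down in the last picture I viewed, before the final 2 mm adjustment.
- **Bystanders:** the petri dish, oil bottle and case show within a few pixels of where they started.

**Disagreed:**
- **Slide box:** in the last top picture its detection landed on the oil bottle, so I have no final reading for it. The arm stayed clear of it.
- **Leg tip:** one late leg-tip reading from the side camera was plainly wrong and I ignored it. The next one from that camera agreed with the leg being down.
- **Foot and tab points:** the networks' positions scattered by several millimetres, so I judged plumb from the depth of the side tubes.

The arm could not hold the tool horizontal at that distance. I started with the gripper tilted 25° back and let the tab turn in the pads on the way up.

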